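Pack and wedge a glued turning blank in the press

ROBOT

A 6-joint arm with a two-finger parallel gripper is mounted at the origin on the work surface. World frame = base frame: x ahead of the robot, y to its left, z up, the work surface at z = 0. Lengths are in m, angles in rad, forces in N, time in s.
With the tool pointing down it reaches from about 0.425 to 0.95 m from the base axis. Payload 3.5 kg.
Tool frame: the origin (TCP) lies midway between the tips of the shut fingers; the grasp point (between the pads) lies ctrl.grasp_offset behind it (ctrl.grasp_offset is the distance from the TCP to the grasp point, in m); x points along the fingers, y is the direction in which the jaws open and shut, and the axes are right-handed (so a half turn about x gives the same grasp; the last joint's range is limited). The gripper opens to 85 mm and grips with 20 to 120 N. Pads are 22 mm wide; open, the fingers measure 114 mm over their backs; the gripper's body (76 mm by 85 mm) begins 54 mm behind the grasp point. The pads swing forward as they close: fully open they stand 13 mm farther back than shut.
Start: joints at [1.023, 0.286, 1.577, -0, 1.279, -0.15], TCP at [0.261, 0.622, 0.231] pointing down, gripper open.
Joint ranges: [-2.77, 2.77], [-0.9, 2.22], [0.21, 2.48], [-1.53, 4.67], [0.24, 2.81], [-2.84, 2.84]. Speed limits (rad/s): [2.79, 2.79, 3.14, 3.14, 3.14, 3.14].

INTERFACE

Orientations are given as a unit quaternion [x, y, z, w].
In Python, from plant import readout, read_camera, sign_off, ctrl gives the robot as it stands.
- The arm moves only by the tool drive_tool, never from a script. Its argument "steps" is a list of rows, each a list of 5 numbers: the shift along the tool's x, y, z in cm, then the turn about the tool's x in degrees, then the opening, from 0 (shut) to 1 (fully open). A call has 1 to 10 rows; each row shifts and turns the commanded pose from where the row before left it, along the tool's axes as they then stand; what a row does not reach is not made up. A row lasts 1/10 s, in which the tool goes at most 50 mm and 8.59 degrees, less where a joint would pass 70% of its speed; a pose out of reach is approached as far as the arm can. A call is refused whole if a number of a shift passes 5 or a number of a turn 8.59, either way. A call with a gripper value outside its range is refused whole. The fingers move at their own pace and stop on an object; "force" is the grip in N (left out, the last holds). Time passes only in rows, so rows that do not move let the fingers close. It gives the time, the measured TCP pose, the force and the opening at its end, in the units of the state.
- readout.get_state(): the state, without advancing time (a new reading comes with each control period).
- read_camera(name): name is "scene" or "top"; returns a dict with "frame" (400x640x3 uint8, red, green, blue), "vertical_fov" (degrees; the focal length in pixels is half the picture's height over the tangent of half this angle, whatever the lens; pixels are square), "cx", "cy" (the principal point, pixels), "k1" (the pictures are not rectified: a ray, as slopes to the right and down, at radius r is drawn at 1 + k1 r^2 times it, then the intrinsics apply), "eye" and "orientation" of the camera in the world. Camera axes: x right, y up, looking along -z (the intrinsics and any distortion apply to the point x, -y, -z); pixel columns grow to the right and rows downward; lengths in m; the calibration is good to about 2 mm. A picture is of the moment at which its call begins. There is no depth.
- sign_off(): hands the job in, once; it reports no verdict.
The state is a dict: "time": time; "qpos": joint angles; "dq": joint speeds; "joint_efforts": joint torques, N m; "eef_pos": TCP position; "tcp_rot": TCP orientation; "contact_force": force on the tool from outside, world axes, zero at the start; "wrist_torque": the same for the moment, N m; "opening": opening from 0.0 (shut) to 1.0 (fully open).
Only numpy, scipy, OpenCV 4.12 (cv2) and the standard library are available. Lean on these libraries where they do the work, as an engineer would, in place of code of your own. Each camera call takes 0.05 s, during which the arm holds its last target. There are 200 camera calls.

TASK

Squeeze the two halves of the turning blank together in the glue-up press: stand packers from the rack upright and right down in the gap between the blank and the tail block, one after another, until what is left of the gap is one that the wedge will fill, then push the wedge down, thin end first, between the last packer and the sloped face of the tail block until you feel it go tight and the joint between the halves, still lined up, is closed under pressure. Finish while still gripping the wedge and holding it tight in place, as one would until the glue grabs: do not let go of it. Packers that are not needed stay in the rack, and everything else on the bench is left alone.

Things in the scene. Friction and masses are not known exactly. Their poses are not given: they have to be found in the camera images.
- press: Glue-up press, fixed: plywood base 120 (x) x 260 (y) x 18, origin at the centre of its underside, z up. On the base's top (18 above the origin) stand, along +y: the fixed head block, half_a, half_b, the open gap, the tail block, all centred on x = 0. Its place and yaw differ from run to run.
- head_face (a point): Point where the inner (+y) face of the press's head block meets the top of the base, at x = 0, y = -85, z = 18 in the press's frame; axes as the press's. The head block is 60 (x) x 35 (y) x 95 tall.
- tail: Tail block of the press, bolted down, 42 wide (x), 95 tall. Origin: mid-width on the lower edge of its inner (-y) face, at the base's top; axes as the press's. That face leans back 1 in 4: at height z it lies at y = +z/4, so the gap is a funnel. It stands 86 to 112 from head_face; the halves take 64, leaving a slack of 22 to 48. Its foot and brace (60 high) reach y = +88.
- half_a: First half of the turning blank, a dark wood block 44 (x) x 32 (y) x 95 tall, origin at the centre of its underside, axes nearly as the press's. Loose, 0.07 to 0.13 kg, stands on the press's base next to the head block, up to 1.5 from it.
- half_b: Second half of the turning blank, same size as half_a, loose, beside half_a on the +y side; the joint between them starts 1 to 4 open.
- rack: Slotted plywood rack, fixed, 90 (x) x 228 (y) x 35 tall, origin at the centre of its underside, z up. Slot floors are 5 above the bench. Packer slots at y = -88, -48 and -8 (x = 0), the wedge's slot at y = +62. Its axes are turned at most 0.5 rad from the press's; it stands on the other side of the bench.
- wedge: Plain wooden wedge, 50 wide (x), 130 tall, 18 thick at the thin end, 50 at the top, 150 g; stands thin end down in the rack, axes as the rack's. Origin: centre of the thin end's underside. Its -y face is upright (y = -9), its +y face slopes 1 in 4 (y = +9 + z/4) like the tail's. In the press it stands the same way round: upright face to the packers, sloped face to the tail.
- wedge_tip (a point): The wedge's thin end (its origin). The wedge is best gripped from above by its 50 mm width, about 110 above this end. Where g is the gap left at the base between the last packer and the tail once all is pushed together, the wedge goes tight with this end 4 x (18 - g) above the base, or up to 15 higher as it leans a little; with g over 18 it only stands on the base: another packer is needed.
- packer1: Packer: a plain wooden slip 50 wide (x) x 16 thick (y) x 115 tall (upright edges bevelled 5), 60 g, loose, standing upright in a rack slot with 1.5 play, origin at the centre of its underside. All three are alike. Can be gripped from above by its 50 mm width; in the press its top stands 20 above the halves, which are narrower.
- packer2: Packer: a plain wooden slip 50 wide (x) x 16 thick (y) x 115 tall (upright edges bevelled 5), 60 g, loose, standing upright in a rack slot with 1.5 play, origin at the centre of its underside. All three are alike. Can be gripped from above by its 50 mm width; in the press its top stands 20 above the halves, which are narrower.
- packer3: Packer: a plain wooden slip 50 wide (x) x 16 thick (y) x 115 tall (upright edges bevelled 5), 60 g, loose, standing upright in a rack slot with 1.5 play, origin at the centre of its underside. All three are alike. Can be gripped from above by its 50 mm width; in the press its top stands 20 above the halves, which are narrower.
- tape: Bystander, to be left alone: tape measure in a grey case 65 x 36 x 60, standing. Origin at the centre of its underside.
- square: Bystander, to be left alone: try square lying flat: wooden stock 115 long, steel blade 150 long. Origin at the centre of its underside.
- mallet: Bystander, to be left alone: wooden joiner's mallet lying on its side, head 75 x 140 x 60, handle 220 long. Origin at the centre of its underside.
- chisel: Bystander, to be left alone: chisel lying flat, 260 long. Origin at the bench, under its middle.
- glue: Bystander, to be left alone: glue bottle, 60 in diameter, 170 tall. Origin at the centre of its underside.
- vase: Bystander, to be left alone: turned bottle-shaped wooden vase, 72 in diameter, 140 tall. Origin at the centre of its underside.
- finial: Bystander, to be left alone: turned bulb-shaped wooden finial, 64 in diameter, 107 tall. Origin at the centre of its underside.
There are look-alikes about, which are no part of the job. Leave any blue or purple look-alike of the packer3 alone.

How it is judged:
By the outcome, as a careful person would: the job done as asked, in the order asked, and still so for the second after the job is handed in, while the arm keeps its last pose, push and grip.
It also fails if it takes over 72 s, if anything falls off the work surface, if the arm or the gripper's body presses on something with over 40 N, if the wrist force passes 120 N, or if a joint passes its speed limit or range.

## Working session

There is one attempt and no reset: what is moved stays moved. The work goes in short steps, Python scripts to look and compute and a tool call to move; the robot and the scene stay as the last step left them, time stands still between calls to the robot, and variables do not carry over. Pictures are saved under pics/ and viewed, about 8 in all and at most 12, crops included, and the job is handed in when it is done.

Besides the shell and the picture viewer there is one more tool, called after ">>>" by a JSON object that holds its "op" and its "data". drive_tool: Moves the arm, as the interface text tells. Its arguments: {"type":"object","properties":{"steps":{"type":"array","items":{"type":"array","items":{"type":"number"}}},"force":{"type":"number"}},"required":["steps"]}

```bash
mkdir -p pics; ls; cat > h.py <<'E'
import numpy as np, cv2, json
from plant import readout, read_camera, ctrl
from scipy.spatial.transform import Rotation as R
def cam(n):
    c=read_camera(n); return c
def ray(c,u,v):
    h=c['frame'].shape[0]; f=h/2/np.tan(np.radians(c['vertical_fov'])/2)
    d=np.array([(u-c['cx'])/f,(v-c['cy'])/f]); s=d.copy()
    for _ in range(30): s=d/(1+c['k1']*(s@s))
    r=R.from_quat(c['orientation']).apply([s[0],-s[1],-1]); return np.array(c['eye']),r
def onz(c,u,v,z):
    e,r=ray(c,u,v); return e+r*(z-e[2])/r[2]
def proj(c,P):
    h=c['frame'].shape[0]; f=h/2/np.tan(np.radians(c['vertical_fov'])/2)
    p=R.from_quat(c['orientation']).inv().apply(np.array(P)-c['eye']); s=np.array([p[0],-p[1]])/-p[2]
    return s*(1+c['k1']*(s@s))*f+[c['cx'],c['cy']]
def two(c1,p1,c2,p2):
    e1,r1=ray(c1,*p1);e2,r2=ray(c2,*p2)
    t=np.linalg.lstsq(np.c_[r1,-r2],e2-e1,rcond=None)[0]
    a,b=e1+r1*t[0],e2+r2*t[1]; return (a+b)/2,np.linalg.norm(a-b)
def save(c,name,box=None,k=1):
    im=c['frame'][:,:,::-1]
    if box: im=im[box[1]:box[3],box[0]:box[2]]
    cv2.imwrite('pics/'+name,cv2.resize(im,None,fx=k,fy=k,interpolation=cv2.INTER_CUBIC))
E
python3 - <<'E'
from h import *
import pickle
for n in('scene','top'):
    c=cam(n); save(c,n+'0.png',k=1.25); pickle.dump(c,open(n+'0.pkl','wb')); print(n,{k:v for k,v in c.items() if k!='frame'})
print(readout.get_state(),ctrl.grasp_offset)
E
```

```text
pics
scene {'vertical_fov': 51.2141946899262, 'cx': 318.6501605928803, 'cy': 200.91325528870576, 'k1': -0.04568215177130379, 'eye': array([1.38911597, 0.33909587, 0.76002378]), 'orientation': array([0.24375983, 0.35441894, 0.75829615, 0.48985234])}
top {'vertical_fov': 47.01410316689834, 'cx': 315.5898722886722, 'cy': 191.05544478973, 'k1': -0.13004570444777266, 'eye': array([ 0.46655935, -0.01215584,  1.38525641]), 'orientation': array([ 0.04112454, -0.02784363, -0.70318682,  0.70926849])}
{'time': 0.1, 'qpos': array([ 1.02300798e+00,  2.87137008e-01,  1.57801676e+00, -2.39833619e-06,
        1.27858020e+00, -1.50009730e-01]), 'dq': array([ 0.00200697, -0.00273891, -0.00493075,  0.00208466, -0.00126557,
        0.00030096]), 'joint_efforts': array([ 2.03793534e-04, -4.07298231e+01, -2.93701726e+01, -2.17956385e-04,
        3.42433203e-03,  2.45199274e-06]), 'eef_pos': array([0.26114795, 0.62180399, 0.23005302]), 'tcp_rot': array([ 0.13899857,  0.69342503, -0.14042203,  0.69290893]), 'contact_force': array([-0.1325795 , -0.24888426, -0.19984722]), 'wrist_torque': array([ 0.01748569,  0.00265114, -0.00700022]), 'opening': 0.9964579757337217} 0.0187
```

View pics/scene0.png

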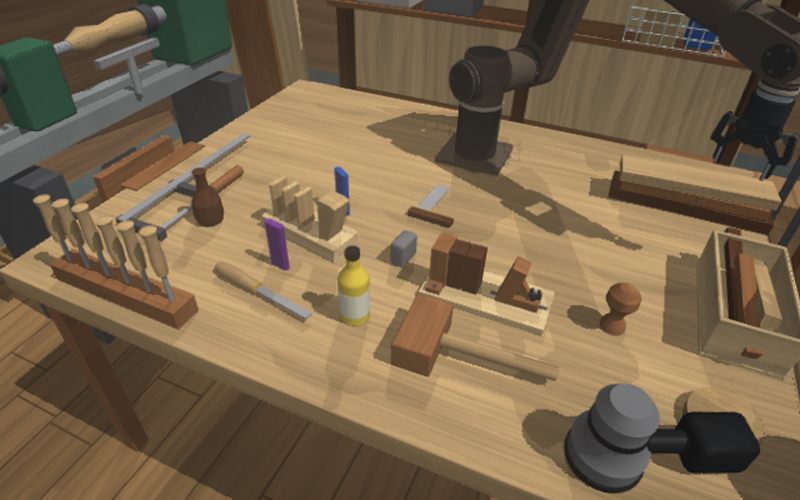

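View pics/top0.png

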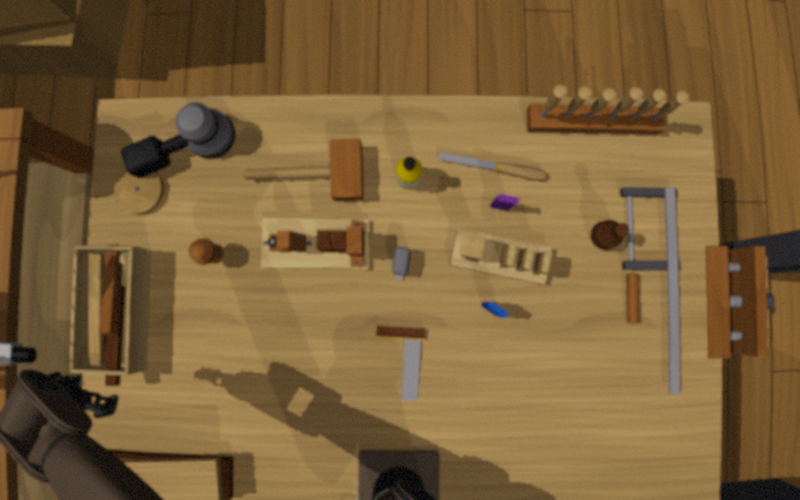

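Scene: press at about (485,290) with the blank halves, the tail at (515,280). Rack at (310,215) with three packers at (280,195), (290,200), (305,205) and the wedge at (332,215). The top view agrees: press (315,243), rack (502,256). 

Look-alikes: purple slip at scene (277,245)/top (505,202), blue slip at scene (342,190)/top (495,309). Both stand outside the rack and are decoys. The packers I want are the three wooden ones in the rack. Next, one close crop of each view.

```bash
python3 - <<'E'
from h import *
import pickle
a=pickle.load(open('scene0.pkl','rb'));b=pickle.load(open('top0.pkl','rb'))
def crop(c,box,k):
    im=c['frame'][box[1]:box[3],box[0]:box[2],::-1]; im=cv2.resize(im,None,fx=k,fy=k,interpolation=cv2.INTER_CUBIC)
    for x in range(box[0],box[2]):
        if x%10==0: cv2.putText(im,str(x),((x-box[0])*k,8),0,.3,(255,255,255)); cv2.line(im,((x-box[0])*k+k//2,10),((x-box[0])*k+k//2,14),(255,255,255))
    for y in range(box[1],box[3]):
        if y%10==0: cv2.putText(im,str(y),(0,(y-box[1])*k+k//2+3),0,.3,(255,255,255)); cv2.line(im,(20,(y-box[1])*k+k//2),(24,(y-box[1])*k+k//2),(255,255,255))
    return im
def pad(im,h,w): return cv2.copyMakeBorder(im,0,h-im.shape[0],0,w-im.shape[1],cv2.BORDER_CONSTANT)
# rack
A=crop(a,(205,135,295,210),7)
B=crop(b,(355,175,450,235),7)
C=crop(a,(325,180,445,270),6)
D=crop(b,(200,170,305,220),7)
cv2.imwrite('pics/rack.png',np.vstack([pad(A[:,:],300 if 0 else A.shape[0],700),])) 
cv2.imwrite('pics/c1.png',pad(A,530,700)); cv2.imwrite('pics/c2.png',np.vstack([crop(b,(355,178,450,230),5+0).copy()[:, :475],pad(crop(b,(200,170,295,220),5),250,475)]))
cv2.imwrite('pics/c3.png',C)
E
```

```text
(no output)
```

View pics/c1.png

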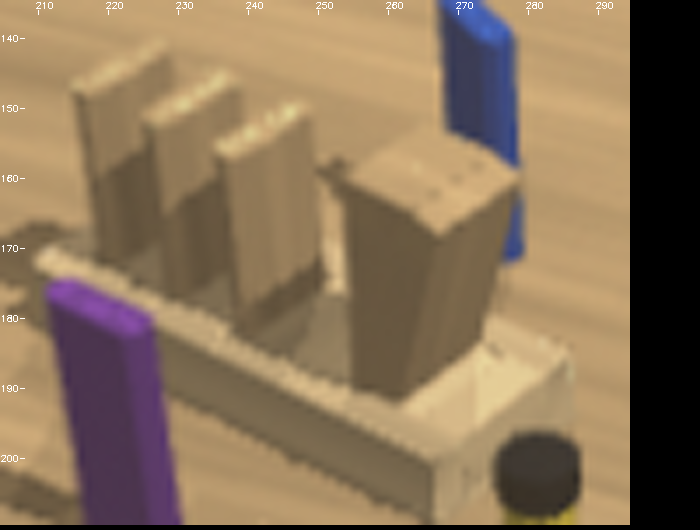

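View pics/c2.png

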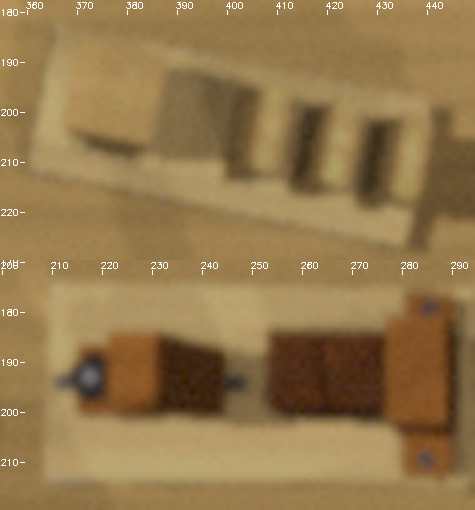

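View pics/c3.png

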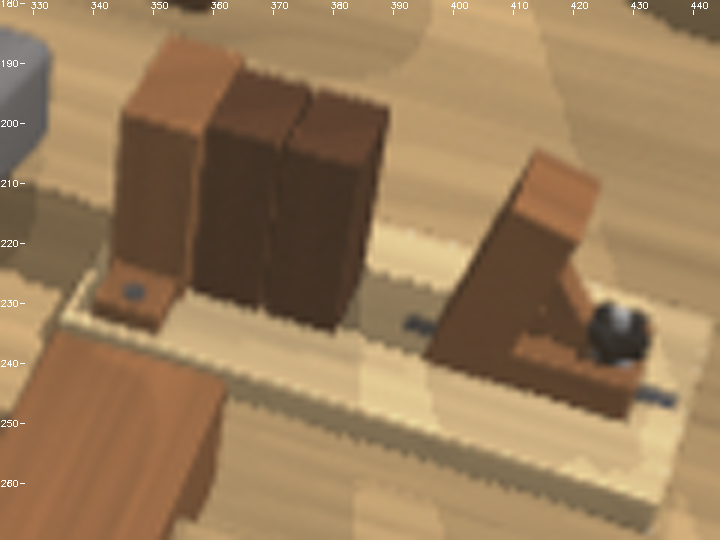

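Crops: three wooden packers in the rack with top centres at scene (221.5,144.5), (231.5,148.5), (242,152.5) and top view about (437,210), (423,206), (409,203). The wedge top is at scene (262,160), top view (376,195). In the press, the halves span top-view columns 253–276, the head is at 281–288, and the tail's top is at 221–231. I'll triangulate from these.

```bash
python3 - <<'E'
from h import *
import pickle
np.set_printoptions(precision=4,suppress=True)
a=pickle.load(open('scene0.pkl','rb'));b=pickle.load(open('top0.pkl','rb'))
def s(x,y): return (205+x/7-.5,135+y/7-.5)     # c1 display px -> scene px
def s3(x,y): return (325+x/6-.5,180+y/6-.5)
def t(x,y): return (355+x/5-.5,178+y/5-.5)
def t2(x,y): return (200+x/5-.5,170+(y-260)/5-.5)
prs={'pk_y-88':(s(123,68),t(411,160)),'pk_y-48':(s(193,98),t(341,142)),'pk_y-8':(s(264,130),t(272,127)),
'wedge_top':(s(436,177),t(60+2,85)),
'head_top':(s3(182,84),t2(415,360)),
'tail_top':(s3(556,196),t2(135,365)),'ha_top':(s3(258,107),t2(355,374)),'hb_top':(s3(338,126),t2(296,374)),
'base_c1':(s3(716,318),t2(50,285)),'base_c2':(s3(655,503),t2(43,480)),
'rack_c':(s(570,352),t(35,175)),'rack_near':(s(440,460),t(55,22)),'rack_far':(s(40,255),t(425,100))}
for k,(p,q) in prs.items(): print(k,*two(a,p,b,q), [round(v,1) for v in q])
G=cv2.cvtColor(b['frame'],cv2.COLOR_RGB2GRAY)
for y in (201,204,207,210,213): print(y,G[y,400:445])
for y in (187,190,194,198): print('press',y,G[y,205:292])
E
```

```text
pk_y-88 [ 0.5415 -0.3232  0.1204] 0.0002675745199255634 [436.7, 209.5]
pk_y-48 [ 0.5509 -0.2834  0.1219] 0.0013076855049737458 [422.7, 205.9]
pk_y-8 [ 0.5589 -0.2449  0.1216] 0.0017099439639113648 [408.9, 202.9]
wedge_top [ 0.5846 -0.137   0.1437] 0.021433555199288107 [366.9, 194.5]
head_top [0.5939 0.1046 0.1187] 0.0011216203990834575 [282.5, 189.5]
tail_top [0.5905 0.2633 0.1123] 0.0018012097763818178 [226.5, 190.5]
ha_top [0.5868 0.1375 0.1125] 0.0012431435346888348 [270.5, 192.3]
hb_top [0.5862 0.1712 0.1136] 0.0002803811106029346 [258.7, 192.3]
base_c1 [0.6345 0.3256 0.1075] 0.023492902656345988 [209.5, 174.5]
base_c2 [ 0.5379  0.3477 -0.082 ] 0.02975395488435465 [208.1, 213.5]
rack_c [ 0.5361 -0.121   0.0344] 0.0014373838989644742 [361.5, 212.5]
rack_near [ 0.626  -0.1321  0.039 ] 0.0020468030238064237 [365.5, 181.9]
rack_far [ 0.5812 -0.3505  0.0429] 0.001702821297321311 [439.5, 197.5]
201 [ 92  81  79  81  88  95 117 137 147 150 146 137 126 110  93  80  57  59
  64  79 102 119 135 141 142 139 131 123 115 118 115 117 116 122 125 126
 136 141 141 141 134 109  91  87  92]
204 [ 
[... 1501 characters left out ...]
134 129 112  96  86  72  64  77  93  91  73  61  75  97
 101  98 101  98 100 102  96  89  68  53  41  38  42  36  35  46  42  40
  41  39  35  47  50  48  55  67  83  97  98  95  73  59  55  46  50  46
  50  46  52  50  48  38  48  48  53  50  48  49  51  50  50  51  50  64
  78  87  90  88  90  87  89  89  94  95  91  87  66  50  69]
press 198 [118 119 121 123 136 143 149 154 154 142 117  89  75  76  73  77  86  88
  88  90  86  87  82  77  77  68  55  43  36  42  42  38  40  41  38  41
  41  40  46  63  83  98 105 106 104 107 105  91  79  55  51  47  53  53
  46  49  49  47  49  46  41  44  47  48  49  51  50  50  52  47  49  60
  76  92  91  93  92  94  93  93  90  92  93  87  65  53  74]
```

```bash
python3 - <<'E'
from h import *
import pickle
np.set_printoptions(precision=4,suppress=True)
a=pickle.load(open('scene0.pkl','rb'));b=pickle.load(open('top0.pkl','rb'))
G=cv2.GaussianBlur(cv2.cvtColor(b['frame'],cv2.COLOR_RGB2GRAY),(0,0),.8).astype(float)
def vedge(col,r0,r1):
    g=np.abs(np.diff(G[r0:r1,col-1:col+2].mean(1))); i=g.argmax(); w=g[max(0,i-1):i+2]; return r0+max(0,i-1)+.5+(w@np.arange(len(w)))/w.sum(), g.max()
for z,cols,rr,nm in((.018,range(214,274,6),(208,219),'baseS'),(.018,range(214,274,6),(169,180),'baseN'),(.113,range(256,275,3),(181,190),'halfN'),(.113,range(256,275,3),(196,206),'halfS')):
    P=[]
    for c in cols:
        r,m=vedge(c,*rr); 
        if m>6: P.append(onz(b,c,r,z)[:2])
    P=np.array(P); 
    if len(P)<3: print(nm,len(P)); continue
    k=np.polyfit(P[:,1],P[:,0],1); print(nm,len(P),'yaw',-k[0],'x at y=.2',np.polyval(k,.2),np.std(P[:,0]-np.polyval(k,P[:,1])))
print('tail low edge',onz(b,244.3,190,.018), onz(b,244.0,197,.018),'hb',onz(b,253.2,191,.113),'head',onz(b,275.9,191,.113),'tailtop inner',onz(b,230.8,191,.113),'tail back top',onz(b,221,191,.113))
s3=lambda x,y:(325+x/6-.5,180+y/6-.5)
print('scene tail low',onz(a,*s3(425,356),.018),'hb low corner',onz(a,*s3(335,333),.018),'ha low',onz(a,*s3(263,309),.018),onz(a,*s3(195,290),.018),
'base corners',onz(a,*s3(716,318),.018),onz(a,*s3(655,503),.018),onz(a,*s3(62,318),.018),'hb top',onz(a,*s3(388,105),.113),onz(a,*s3(362,165),.113),'tail top',onz(a,*s3(513,208),.113),onz(a,*s3(537,148),.113))
E
```

```text
baseS 10 yaw 0.011926788944470655 x at y=.2 0.5314662294905474 9.907352034301591e-05
baseN 10 yaw -0.015417270141127745 x at y=.2 0.6484472773893823 0.000822848778804412
halfN 7 yaw 0.004223816814884016 x at y=.2 0.610742758269864 4.160742512422855e-05
halfS 7 yaw 0.0017243938695020702 x at y=.2 0.5606288157042882 0.00016669807519972994
tail low edge [0.6018 0.2286 0.018 ] [0.5807 0.229  0.018 ] hb [0.5898 0.1867 0.113 ] head [0.5903 0.123  0.113 ] tailtop inner [0.5893 0.25   0.113 ] tail back top [0.5891 0.2779 0.113 ]
scene tail low [0.6019 0.2266 0.018 ] hb low corner [0.6046 0.1873 0.018 ] ha low [0.6033 0.1543 0.018 ] [0.6044 0.1233 0.018 ] base corners [0.525  0.3365 0.018 ] [0.6451 0.3343 0.018 ] [0.6455 0.0772 0.018 ] hb top [0.563  0.1862 0.113 ] [0.6055 0.1875 0.113 ] tail top [0.6056 0.2502 0.113 ] [0.5641 0.25   0.113 ]
```

Measured: slack is about 42 (tail face y≈.2275, head face y≈.1215), so two packers leave g≈10. Heights agree with the text (packer tops .120–.122, halves .113). Next, a helper that gives the remaining shift in tool axes.

```bash
cat >> h.py <<'E'
def rem(x,y,z,yaw):
    """shift (cm, tool axes) and turn (deg) left to TCP target; yaw = world angle of the jaw axis, mod pi"""
    s=readout.get_state(); r=R.from_quat(s['tcp_rot']); M=r.as_matrix()
    d=M.T@(np.array([x,y,z])-s['eef_pos'])*100
    j=np.arctan2(M[1,1],M[0,1]); e=(yaw-j+np.pi/2)%np.pi-np.pi/2
    print('t',round(s['time'],2),'eef',s['eef_pos'].round(4),'F',s['contact_force'].round(1),'op',round(s['opening'],3))
    print('left cm',d.round(2),'turn about tool x deg',round(-np.degrees(e),2) ,'jaw yaw',round(np.degrees(j),1),'tilt',M[:2,0].round(3),'y',M[:2,1].round(3),'z',M[:2,2].round(3))
E
python3 - <<'E'
from h import *
rem(.559,-.245,.231,-.21)
E
```

```text
t 0.1 eef [0.2611 0.6218 0.2301] F [-0.1 -0.2 -0.2] op 0.996
left cm [ 3.000e-02 -6.837e+01  6.104e+01] turn about tool x deg 79.24 jaw yaw 67.2 tilt [-0.001 -0.002] y [0.387 0.922] z [ 0.922 -0.387]
```

>>> {"op": "drive_tool", "data": {"steps": [[-0.3,-0.2,4.7,4.1,1],[-0.3,-0.2,4.7,4.1,1],[-0.3,-0.3,4.7,4.1,1],[-0.3,-0.3,4.7,4.1,1],[-0.3,-0.3,4.7,4.1,1],[-0.3,-0.3,4.7,4.1,1],[0,-0.3,4.7,4.1,1],[0,-0.3,4.7,4.1,1],[0,-0.3,4.7,4.1,1],[0,-0.3,4.7,4.1,1]]}}

```text
time: 1.1
eef_pos: [0.5896, 0.2969, 0.2485]
tcp_rot: [0.374, 0.6, -0.375, 0.6]
contact_force: [0.2, 0.3, 0.6]
opening: 0.999
```

>>> {"op": "drive_tool", "data": {"steps": [[0,-0.3,4.7,4.1,1],[0,-0.3,4.7,4.1,1],[0,-0.3,4.7,4.1,1],[0,-0.3,4.7,4.1,1],[0,-0.3,4.7,4.1,1],[0,-0.3,4.7,4.1,1],[0,-0.3,4.7,4.1,1],[0,0,0,4.1,1],[0,0,0,4.1,1],[0,0,0,0,1]]}}

```text
time: 2.1
eef_pos: [0.6467, -0.023, 0.2486]
tcp_rot: [-0.544, -0.451, 0.545, -0.451]
contact_force: [-0.5, -0.8, 0.9]
opening: 1.002
```

```bash
python3 - <<'E'
from h import *
rem(.559,-.245,.15,-.21)
E
```

```text
t 2.1 eef [ 0.6467 -0.023   0.2486] F [-0.5 -0.8  0.9] op 1.002
left cm [ 9.86 -4.46 23.44] turn about tool x deg 1.28 jaw yaw -10.8 tilt [-0.001  0.   ] y [ 0.982 -0.187] z [-0.187 -0.982]
```

>>> {"op": "drive_tool", "data": {"steps": [[0,-0.9,4.7,1.3,1],[0,-0.9,4.7,0,1],[0,-0.9,4.7,0,1],[0,-0.9,4.7,0,1],[0,-0.9,4.7,0,1],[4,0,0,0,1],[4,0,0,0,1],[1.8,0,0,0,1],[0,0,0,0,1]]}}

```text
time: 3.0
eef_pos: [0.5527, -0.2416, 0.1467]
tcp_rot: [-0.548, -0.448, 0.55, -0.443]
contact_force: [0.5, 0.6, 0.0]
opening: 0.999
```

```bash
python3 - <<'E'
from h import *
rem(.559,-.245,.085,-.21)
c=cam('scene'); save(c,'g1.png',(190,90,310,190),5)
E
```

```text
t 3.0 eef [ 0.5527 -0.2416  0.1467] F [0.5 0.6 0. ] op 0.999
left cm [6.16 0.73 0.23] turn about tool x deg 0.14 jaw yaw -11.9 tilt [-0.007  0.005] y [ 0.978 -0.206] z [-0.206 -0.979]
```

View pics/g1.png

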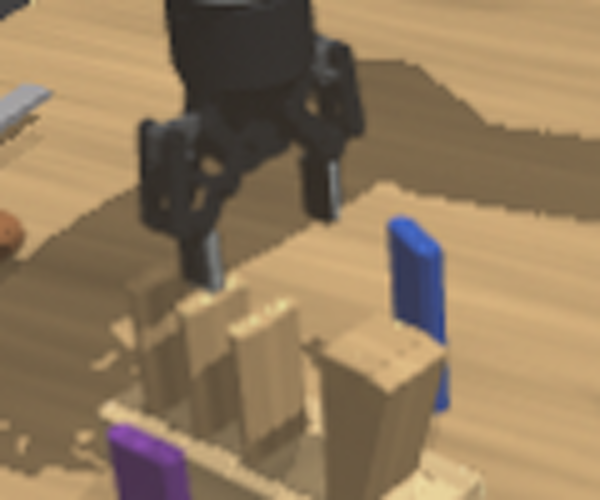

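The view shows the open fingers above the third packer, tips at about scene (232,147) and (255,134), either side of the packer's long direction. I go down and grip.

>>> {"op": "drive_tool", "data": {"steps": [[0,0.7,0.2,0.1,1],[2,0,0,0,1],[2,0,0,0,1],[1.1,0,0,0,1],[1,0,0,0,1],[0,0,0,0,1]], "force": 40}}

```text
time: 3.65
eef_pos: [0.5615, -0.2465, 0.0897]
tcp_rot: [-0.55, -0.445, 0.55, -0.444]
contact_force: [0.4, -0.3, 0.0]
opening: 1.004
```

```bash
python3 - <<'E'
from h import *
rem(.559,-.245,.085,-.21)
E
```

```text
t 3.65 eef [ 0.5615 -0.2465  0.0897] F [ 0.4 -0.3  0. ] op 1.004
left cm [ 0.47 -0.28 -0.1 ] turn about tool x deg -0.04 jaw yaw -12.1 tilt [-0.001  0.001] y [ 0.978 -0.209] z [-0.209 -0.978]
```

>>> {"op": "drive_tool", "data": {"steps": [[0.5,-0.2,-0.1,0,1],[0,0,0,0,0.7],[0,0,0,0,0.4],[0,0,0,0,0.3],[0,0,0,0,0.3],[0,0,0,0,0.3],[0,0,0,0,0.3]], "force": 50}}

```text
time: 4.35
eef_pos: [0.5601, -0.2456, 0.0862]
tcp_rot: [-0.55, -0.444, 0.55, -0.445]
contact_force: [-3.0, 0.7, 5.6]
opening: 0.571
```

```bash
python3 - <<'E'
from h import *
rem(.559,-.245,.085,-.21)
E
```

```text
t 4.35 eef [ 0.5601 -0.2456  0.0862] F [-3.   0.7  5.6] op 0.571
left cm [ 0.12 -0.12 -0.04] turn about tool x deg -0.06 jaw yaw -12.1 tilt [ 0. -0.] y [ 0.978 -0.209] z [-0.209 -0.978]
```

>>> {"op": "drive_tool", "data": {"steps": [[-1,0,0,0,0.3],[-2,0,0,0,0.3],[-3,0,0,0,0.3],[-4,0,0,0,0.3],[-4,0,0,0,0.3],[-3,0,0,0,0.3],[0,0,0,0,0.3]]}}

```text
time: 5.05
eef_pos: [0.5624, -0.2468, 0.2621]
tcp_rot: [0.551, 0.44, -0.548, 0.449]
contact_force: [0.6, -1.2, -0.5]
opening: 0.57
```

```bash
python3 - <<'E'
from h import *
rem(.586,.202,.255,0.004)
E
```

```text
t 5.05 eef [ 0.5624 -0.2468  0.2621] F [ 0.6 -1.2 -0.5] op 0.57
left cm [  0.45  -7.1  -44.38] turn about tool x deg -12.31 jaw yaw -12.1 tilt [ 0.01  -0.006] y [ 0.978 -0.209] z [-0.209 -0.978]
```

>>> {"op": "drive_tool", "data": {"steps": [[0,-0.4,-2.4,0,0.3],[0,-0.7,-4,0,0.3],[0,-0.7,-4.2,0,0.3],[0,-0.7,-4.2,0,0.3],[0,-0.7,-4.2,0,0.3],[0,-0.7,-4.2,0,0.3],[0,-0.7,-4.2,0,0.3],[0,-0.7,-4.2,0,0.3],[0,-0.7,-4.2,0,0.3],[0,-0.7,-4,0,0.3]]}}

```text
time: 6.05
eef_pos: [0.5769, 0.1598, 0.2534]
tcp_rot: [-0.549, -0.445, 0.55, -0.444]
contact_force: [0.3, -0.0, -0.5]
opening: 0.575
```

>>> {"op": "drive_tool", "data": {"steps": [[0,-0.4,-3,-4,0.3],[0,0,-1.2,-5,0.3],[0,0,0,-3.3,0.3],[0,0,0,0,0.3],[0,0,0,0,0.3],[0,0,0,0,0.3]]}}

```text
time: 6.65
eef_pos: [0.5816, 0.1995, 0.2546]
tcp_rot: [0.499, 0.501, -0.5, 0.5]
contact_force: [-0.7, 0.3, -1.1]
opening: 0.574
```

```bash
python3 - <<'E'
from h import *
import pickle
rem(.586,.202,.15,0.004)
for n in('scene','top'):
    c=cam(n); pickle.dump(c,open(n+'1.pkl','wb'))
    im=c['frame'][:,:,::-1]; b=(320,110,450,270) if n=='scene' else (190,150,310,230)
    cv2.imwrite(f'pics/x_{n}.png',cv2.resize(im[b[1]:b[3],b[0]:b[2]],None,fx=3.6 if n=='scene' else 3.5,fy=3.6 if n=='scene' else 3.5,interpolation=cv2.INTER_CUBIC))
save(pickle.load(open('scene1.pkl','rb')),'p1.png',(325,100,445,250),4)
E
```

```text
t 6.65 eef [0.5816 0.1995 0.2546] F [-0.7  0.3 -1.1] op 0.574
left cm [10.46  0.45 -0.25] turn about tool x deg -0.11 jaw yaw 0.1 tilt [-0.001 -0.   ] y [1.    0.002] z [ 0.002 -1.   ]
```

View pics/p1.png

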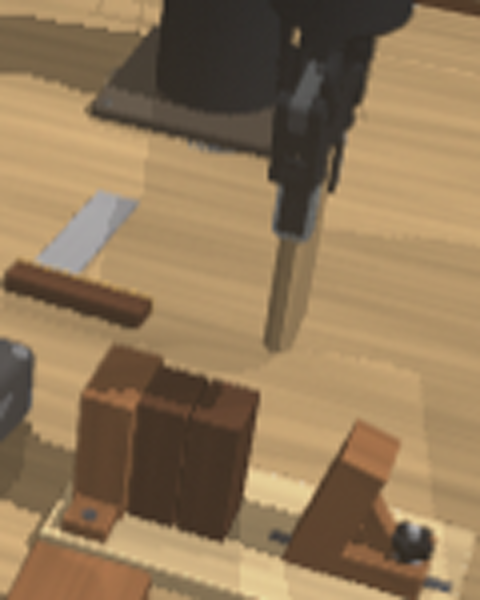

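Packer hangs above the gap, bottom at about scene (391–397,187), joint between the halves visible at (372,200). I check whether it hangs upright.

```bash
python3 - <<'E'
from h import *
import pickle
a=pickle.load(open('scene1.pkl','rb'))
for z in(.1736,.2736):
  for dx,dy in((.025,-.003),(.025,.003),(.02,.008)): print(z,dx,dy,((proj(a,[.5816+dx,.1995+dy,z])-[325,100]+.5)*4).round(0))
E
```

```text
0.1736 0.025 -0.003 [268. 356.]
0.1736 0.025 0.003 [278. 358.]
0.1736 0.02 0.008 [289. 356.]
0.2736 0.025 -0.003 [292. 210.]
0.2736 0.025 0.003 [303. 213.]
0.2736 0.02 0.008 [314. 210.]
```

>>> {"op": "drive_tool", "data": {"steps": [[0,0.4,0,0,0.3],[3,0,0,0,0.3],[3,0,0,0,0.3],[3,0,0,0,0.3],[3,0,0,0,0.3],[1.5,0,0,0,0.3],[0,0,0,0,0.3],[0,0,0,0,0.3]]}}

```text
time: 7.55
eef_pos: [0.5867, 0.2, 0.1214]
tcp_rot: [0.5, 0.501, -0.499, 0.501]
contact_force: [0.6, -0.7, -0.0]
opening: 0.575
```

```bash
python3 - <<'E'
from h import *
rem(.586,.199,.099,0.004)
E
```

```text
t 7.55 eef [0.5867 0.2    0.1214] F [ 0.6 -0.7 -0. ] op 0.575
left cm [ 2.24 -0.07  0.1 ] turn about tool x deg -0.03 jaw yaw 0.2 tilt [0.002 0.   ] y [1.    0.003] z [ 0.003 -1.   ]
```

No contact so far. I go on slowly, feeling for the base.

>>> {"op": "drive_tool", "data": {"steps": [[0.8,0,0.1,0,0.3],[0.6,0,0,0,0.3],[0.3,0,0,0,0.3],[0.1,0,0,0,0.3],[0,0,0,0,0.3]]}}

```text
time: 8.05
eef_pos: [0.5857, 0.1989, 0.1022]
tcp_rot: [0.499, 0.501, -0.499, 0.501]
contact_force: [-0.4, 0.3, 0.2]
opening: 0.575
```

>>> {"op": "drive_tool", "data": {"steps": [[0.2,0,0,0,0.3],[0,0,0,0,0.3],[0.2,0,0,0,0.3],[0,0,0,0,0.3]]}}

```text
time: 8.45
eef_pos: [0.5861, 0.1991, 0.0992]
tcp_rot: [0.499, 0.501, -0.499, 0.501]
contact_force: [-0.9, -0.5, 3.1]
opening: 0.576
```

>>> {"op": "drive_tool", "data": {"steps": [[0.1,0,0,0,0.3],[0,0,0,0,0.3],[0,0,0,0,0.3]]}}

```text
time: 8.75
eef_pos: [0.5862, 0.1991, 0.0992]
tcp_rot: [0.499, 0.501, -0.499, 0.501]
contact_force: [-2.4, 0.2, 7.6]
opening: 0.58
```

The packer is on the base: the force rises while z stays the same. I release it gently.

>>> {"op": "drive_tool", "data": {"steps": [[-0.1,0,0,0,0.62],[0,0,0,0,0.68],[0,0,0,0,0.8],[0,0,0,0,1],[0,0,0,0,1],[-1.5,0,0,0,1],[-3,0,0,0,1],[-4,0,0,0,1],[-4,0,0,0,1],[0,0,0,0,1]]}}

```text
time: 9.75
eef_pos: [0.5898, 0.1997, 0.2331]
tcp_rot: [0.504, 0.498, -0.495, 0.504]
contact_force: [-0.4, 0.2, 1.0]
opening: 0.999
```

```bash
python3 - <<'E'
from h import *
import pickle
rem(.551,-.284,.225,-.21)
c=cam('scene'); pickle.dump(c,open('scene2.pkl','wb')); save(c,'p2.png',(325,140,445,250),5)
E
```

```text
t 9.75 eef [0.5898 0.1997 0.2331] F [-0.4  0.2  1. ] op 0.999
left cm [ 0.63 -4.07 48.35] turn about tool x deg 12.25 jaw yaw 0.2 tilt [0.015 0.003] y [1.    0.004] z [ 0.004 -1.   ]
```

View pics/p2.png

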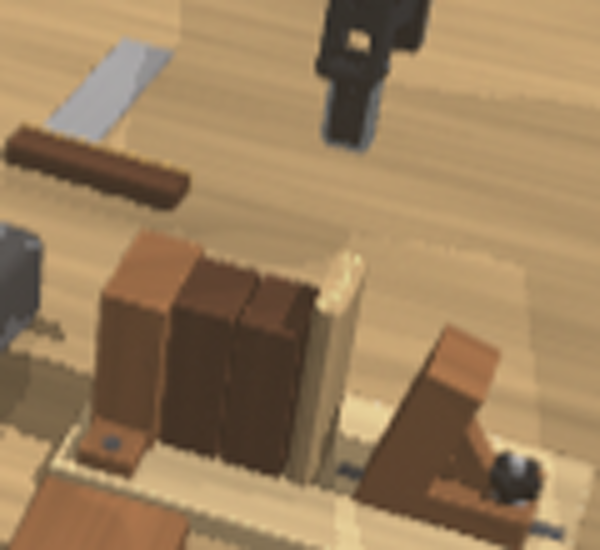

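The packer stands upright at scene (390,210), next to half_b, and the halves are in line. Now the second packer (rack y=-48).

>>> {"op": "drive_tool", "data": {"steps": [[-0.5,-0.2,2.5,0,1],[0,-0.4,4.8,0,1],[0,-0.4,4.8,0,1],[0,-0.4,4.8,0,1],[0,-0.4,4.8,0,1],[0,-0.4,4.8,0,1],[0,-0.4,4.8,0,1],[0,-0.4,4.8,0,1],[0,-0.4,4.8,0,1],[0,-0.4,4.8,0,1]]}}

```text
time: 10.8
eef_pos: [0.5484, -0.2597, 0.2274]
tcp_rot: [0.499, 0.502, -0.499, 0.5]
contact_force: [0.8, -0.5, -0.4]
opening: 1.004
```

>>> {"op": "drive_tool", "data": {"steps": [[0,-0.2,2.6,4,1],[0,0,0,5,1],[0,0,0,3.3,1],[0,0,0,0,1],[0,0,0,0,1]]}}

```text
time: 11.3
eef_pos: [0.5472, -0.2839, 0.2276]
tcp_rot: [-0.549, -0.445, 0.55, -0.444]
contact_force: [0.1, 0.3, 0.5]
opening: 1.0
```

```bash
python3 - <<'E'
from h import *
rem(.551,-.284,.086,-.21)
E
```

```text
t 11.3 eef [ 0.5472 -0.2839  0.2276] F [0.1 0.3 0.5] op 1.0
left cm [14.16  0.39 -0.06] turn about tool x deg 0.01 jaw yaw -12.0 tilt [-0.001  0.001] y [ 0.978 -0.208] z [-0.208 -0.978]
```

>>> {"op": "drive_tool", "data": {"steps": [[2,0.4,0,0,1],[3,0,0,0,1],[3,0,0,0,1],[3,0,0,0,1],[2,0,0,0,1],[1.2,0,0,0,1],[0,0,0,0,1],[0,0,0,0,1]]}}

```text
time: 12.1
eef_pos: [0.552, -0.2852, 0.0872]
tcp_rot: [0.55, 0.444, -0.55, 0.445]
contact_force: [0.0, 0.3, -0.3]
opening: 1.003
```

>>> {"op": "drive_tool", "data": {"steps": [[0,0,0,0,0.7],[0,0,0,0,0.4],[0,0,0,0,0.3],[0,0,0,0,0.3],[0,0,0,0,0.3],[0,0,0,0,0.3]]}}

```text
time: 12.7
eef_pos: [0.5519, -0.2856, 0.088]
tcp_rot: [0.55, 0.444, -0.55, 0.445]
contact_force: [-2.1, -0.1, 5.2]
opening: 0.576
```

>>> {"op": "drive_tool", "data": {"steps": [[-1,0,0,0,0.3],[-2,0,0,0,0.3],[-3,0,0,0,0.3],[-4,0,0,0,0.3],[-4,0,0,0,0.3],[-3,0,0,0,0.3],[0,0,0,0,0.3]]}}

```text
time: 13.4
eef_pos: [0.5537, -0.2866, 0.2633]
tcp_rot: [0.551, 0.441, -0.549, 0.449]
contact_force: [0.5, -0.1, -0.5]
opening: 0.574
```

```bash
python3 - <<'E'
from h import *
rem(.586,.2175,.255,0.004)
E
```

```text
t 13.4 eef [ 0.5537 -0.2866  0.2633] F [ 0.5 -0.1 -0.5] op 0.574
left cm [  0.51  -7.41 -49.97] turn about tool x deg -12.31 jaw yaw -12.1 tilt [ 0.01  -0.007] y [ 0.978 -0.209] z [-0.209 -0.978]
```

>>> {"op": "drive_tool", "data": {"steps": [[0,-0.4,-2.4,0,0.3],[0,-0.7,-4.2,0,0.3],[0,-0.7,-4.6,0,0.3],[0,-0.7,-4.6,0,0.3],[0,-0.7,-4.6,0,0.3],[0,-0.7,-4.6,0,0.3],[0,-0.7,-4.6,0,0.3],[0,-0.7,-4.6,0,0.3],[0,-0.7,-4.6,0,0.3],[0,-0.7,-4.4,0,0.3]]}}

```text
time: 14.4
eef_pos: [0.5755, 0.1534, 0.2546]
tcp_rot: [-0.549, -0.445, 0.55, -0.444]
contact_force: [0.7, 0.6, -0.0]
opening: 0.574
```

>>> {"op": "drive_tool", "data": {"steps": [[0,-0.7,-4,0,0.3],[0,0,-2.8,-4,0.3],[0,0,0,-5,0.3],[0,0,0,-3.3,0.3],[5,0,0,0,0.3],[3.5,0,0,0,0.3],[0,0,0,0,0.3],[0,0,0,0,0.3],[0,0,0,0,0.3]]}}

```text
time: 15.3
eef_pos: [0.5852, 0.2196, 0.1737]
tcp_rot: [0.5, 0.5, -0.498, 0.502]
contact_force: [0.5, -0.0, -0.1]
opening: 0.573
```

```bash
python3 - <<'E'
from h import *
import pickle
rem(.586,.2175,.101,0.004)
c=cam('scene'); pickle.dump(c,open('scene3.pkl','wb')); save(c,'p3.png',(345,130,445,250),5)
p=readout.get_state()['eef_pos']; k=lambda P:((proj(c,P)-[345,130]+.5)*5).round(0)
z=p[2]-.083
for dx,dy in((.025,-.003),(.025,.003),(.02,.008),(.02,-.008)): print(k([p[0]+dx,p[1]+dy,z]))
E
```

```text
t 15.3 eef [0.5852 0.2196 0.1737] F [ 0.5 -0.  -0.1] op 0.573
left cm [7.27 0.05 0.22] turn about tool x deg -0.02 jaw yaw 0.2 tilt [0.004 0.001] y [1.    0.004] z [ 0.004 -1.   ]
[251. 444.]
[263. 447.]
[275. 444.]
[244. 435.]
```

View pics/p3.png

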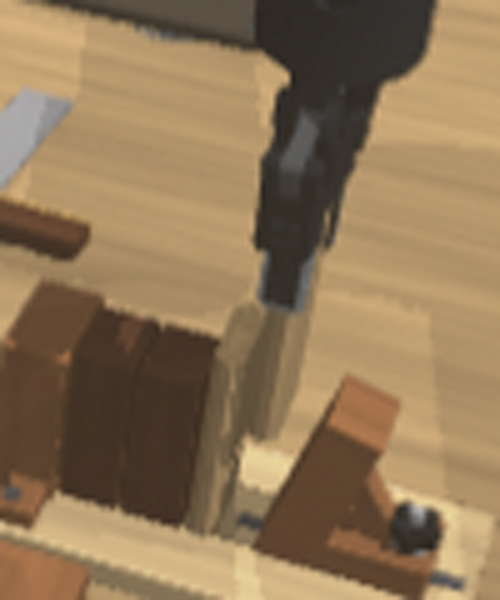

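The held packer's bottom shows at display (247–275,438), where predicted, and the first packer stands close to half_b at (210,450). I lower it with a force check.

>>> {"op": "drive_tool", "data": {"steps": [[1,0.1,0.2,0,0.3],[2,0,0,0,0.3],[1.5,0,0,0,0.3],[0,0,0,0,0.3],[0,0,0,0,0.3]]}}

```text
time: 15.85
eef_pos: [0.5848, 0.2173, 0.1261]
tcp_rot: [0.499, 0.501, -0.499, 0.501]
contact_force: [0.8, 0.1, -0.4]
opening: 0.573
```

>>> {"op": "drive_tool", "data": {"steps": [[0.8,0,0,0,0.3],[0.5,0,0,0,0.3],[0,0,0,0,0.3],[0,0,0,0,0.3]]}}

```text
time: 16.25
eef_pos: [0.5848, 0.2174, 0.1132]
tcp_rot: [0.499, 0.501, -0.499, 0.501]
contact_force: [0.9, -1.2, -0.6]
opening: 0.575
```

>>> {"op": "drive_tool", "data": {"steps": [[0.5,0,0,0,0.3],[0.4,0,0,0,0.3],[0,0,0,0,0.3],[0,0,0,0,0.3]]}}

```text
time: 16.65
eef_pos: [0.5847, 0.2173, 0.104]
tcp_rot: [0.499, 0.501, -0.499, 0.501]
contact_force: [0.4, -0.5, -0.9]
opening: 0.572
```

>>> {"op": "drive_tool", "data": {"steps": [[0.2,0,0,0,0.3],[0.2,0,0,0,0.3],[0,0,0,0,0.3],[0,0,0,0,0.3]]}}

```text
time: 17.05
eef_pos: [0.5851, 0.2174, 0.101]
tcp_rot: [0.499, 0.501, -0.499, 0.501]
contact_force: [-1.1, 0.4, 3.3]
opening: 0.577
```

It is seated at the height I expected. Before letting go, I slide it gently toward the head (tool +z) to close the loose gaps, watching the force.

>>> {"op": "drive_tool", "data": {"steps": [[-0.1,0,0,0,0.3],[0,0,0.2,0,0.3],[0,0,0.2,0,0.3],[0,0,0.1,0,0.3],[0,0,0,0,0.3],[0,0,0,0,0.3]], "force": 70}}

```text
time: 17.65
eef_pos: [0.5849, 0.2123, 0.1012]
tcp_rot: [0.499, 0.501, -0.499, 0.501]
contact_force: [-0.6, 0.1, -0.3]
opening: 0.567
```

>>> {"op": "drive_tool", "data": {"steps": [[0,0,0.1,0,0.3],[0,0,0.1,0,0.3],[0,0,0,0,0.3],[0,0,0,0,0.3]]}}

```text
time: 18.05
eef_pos: [0.5848, 0.2104, 0.1013]
tcp_rot: [0.499, 0.501, -0.499, 0.501]
contact_force: [-0.4, 1.5, -0.5]
opening: 0.57
```

>>> {"op": "drive_tool", "data": {"steps": [[0,0,0.1,0,0.3],[0,0,0,0,0.3],[0,0,0.1,0,0.3],[0,0,0,0,0.3]]}}

```text
time: 18.45
eef_pos: [0.5848, 0.2097, 0.1014]
tcp_rot: [0.5, 0.501, -0.498, 0.5]
contact_force: [-1.2, 5.6, -0.3]
opening: 0.569
```

>>> {"op": "drive_tool", "data": {"steps": [[0,0,0.1,0,0.3],[0,0,0,0,0.3],[0,0,0,0,0.3]]}}

```text
time: 18.75
eef_pos: [0.5848, 0.2096, 0.1014]
tcp_rot: [0.501, 0.502, -0.498, 0.5]
contact_force: [0.3, 8.1, -0.5]
opening: 0.565
```

A firm stop at y=.2097, exactly where fully closed parts should be (predicted .2095). I ease off the push, press down, release and retreat to a picture.

>>> {"op": "drive_tool", "data": {"steps": [[0,0,-0.3,0,0.3],[0.2,0,0,0,0.3],[0.1,0,0,0,0.3],[0,0,0,0,0.3],[-0.1,0,0,0,0.62],[0,0,0,0,0.68],[0,0,0,0,0.8],[0,0,0,0,1],[0,0,0,0,1]]}}

```text
time: 19.65
eef_pos: [0.5847, 0.2101, 0.0989]
tcp_rot: [0.499, 0.501, -0.499, 0.501]
contact_force: [0.9, -0.8, 0.3]
opening: 1.002
```

>>> {"op": "drive_tool", "data": {"steps": [[-1.5,0,0,0,1],[-3,0,0,0,1],[-4,0,0,0,1],[-4,0,0,0,1],[-1,0,0,0,1],[0,0,0,0,1],[0,0,0,0,1]]}}

```text
time: 20.35
eef_pos: [0.5842, 0.2102, 0.2333]
tcp_rot: [0.499, 0.501, -0.5, 0.501]
contact_force: [0.1, -0.6, -0.9]
opening: 0.997
```

```bash
python3 - <<'E'
from h import *
import pickle
rem(.574,-.177,.23,-.21)
c=cam('scene'); pickle.dump(c,open('scene4.pkl','wb')); save(c,'p4.png',(325,140,445,250),5)
E
```

```text
t 20.35 eef [0.5842 0.2102 0.2333] F [ 0.1 -0.6 -0.9] op 0.997
left cm [ 0.34 -1.16 38.72] turn about tool x deg 12.24 jaw yaw 0.2 tilt [-0.002 -0.   ] y [1.    0.004] z [ 0.004 -1.   ]
```

View pics/p4.png

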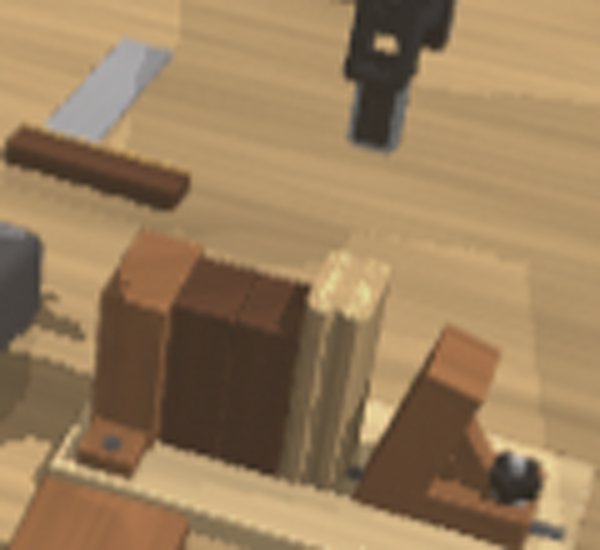

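The view shows both packers upright and tight against the closed halves, joint at (235,370) display, all lined up. 10 pictures viewed so far. Next, the wedge's position from both first pictures.

```bash
python3 - <<'E'
from h import *
import pickle
np.set_printoptions(precision=4,suppress=True)
a=pickle.load(open('scene0.pkl','rb'));b=pickle.load(open('top0.pkl','rb'))
s=lambda x,y:(205+x/7-.5,135+y/7-.5); t=lambda x,y:(355+x/5-.5,178+y/5-.5)
C=[s(345,178),s(436,235),s(520,180),s(437,128)]
P=np.array([onz(a,*p,.135) for p in C]);print(P,P.mean(0))
G=cv2.cvtColor(b['frame'],cv2.COLOR_RGB2GRAY)
print(two(a,C[0],b,t(160,67)),two(a,C[3],b,t(155,150)))
for y in (190,195,200,205): print(y,G[y,362:402])
o=np.array([.5735,-.1764]);ex=np.array([.978,-.2085]);ey=np.array([.2085,.978])
for x,y in((.025,-.009),(.025,.041),(-.025,.041),(-.025,-.009)):
    q=o+x*ex+y*ey; print(x,y,q,proj(a,[*q,.135]).round(1),proj(b,[*q,.135]).round(1))
print([np.round(p,1) for p in C])
E
```

```text
[[ 0.5919 -0.1857  0.135 ]
 [ 0.6106 -0.1353  0.135 ]
 [ 0.5642 -0.1243  0.135 ]
 [ 0.5456 -0.1712  0.135 ]] [ 0.5781 -0.1541  0.135 ]
(array([ 0.5916, -0.1836,  0.1351]), np.float64(0.00380596752923856)) (array([ 0.5439, -0.1761,  0.1332]), np.float64(0.006797694192946948))
190 [128 124 135 147 153 153 151 150 147 146 144 143 145 135 139 136 135 138
 138 136 138 138 138 136 136 138 142 145 143 144 142 143 139 139 138 134
 138 133 134 134]
195 [123 136 155 163 164 158 155 150 151 151 149 147 145 144 145 146 146 146
 145 146 146 141 143 143 137 125 115 112 110 109 109 108 105 100  94  89
  85  93  93  94]
200 [134 155 164 165 165 158 149 144 146 143 143 143 140 138 141 140 137 142
 141 139 138 139 136 133 124 115 110 114 112 110 108 109 105 102  98  92
  91  91  90  82]
205 [148 157 161 161 161 158 148 134 120 111 100  94  97 103 108 114 122 121
 125 131 131 134 132 121 114 109 112 109 111 111 107 106 103 106 101 105
  96  90  86  76]
0.025 -0.009 [ 0.5961 -0.1904] [251.5 160.3] [389.6 189. ]
0.025 0.041 [ 0.6065 -0.1415] [265.5 166.7] [371.7 185.1]
-0.025 0.041 [ 0.5576 -0.1311] [277.7 158.4] [368.  202.9]
-0.025 -0.009 [ 0.5472 -0.18  ] [263.9 152.3] [385.9 206.8]
[array([253.8, 159.9]), array([266.8, 168.1]), array([278.8, 160.2]), array([266.9, 152.8])]
```

Wedge top centre (.578,-.156) ±3 mm, about 4–5 mm on from the nominal slot. I grip at mid-thickness, near (.5765,-.162), going there now.

>>> {"op": "drive_tool", "data": {"steps": [[0,0,2.5,0,1],[0,-0.1,4.7,0,1],[0,-0.1,4.7,0,1],[0,-0.1,4.7,0,1],[0,-0.1,4.7,0,1],[0,-0.1,4.7,0,1],[0,-0.1,4.7,4,1],[0,-0.1,4.7,5,1],[0,0,2,3.5,1],[0,0,0,0,1]]}}

```text
time: 21.4
eef_pos: [0.5713, -0.1657, 0.2315]
tcp_rot: [-0.551, -0.444, 0.553, -0.441]
contact_force: [0.3, 0.1, 0.5]
opening: 1.0
```

```bash
python3 - <<'E'
from h import *
rem(.5765,-.162,.096,-.215)
E
```

```text
t 21.4 eef [ 0.5713 -0.1657  0.2315] F [0.3 0.1 0.5] op 1.0
left cm [13.55  0.49 -0.47] turn about tool x deg -0.24 jaw yaw -12.6 tilt [-0.004  0.002] y [ 0.976 -0.217] z [-0.217 -0.976]
```

>>> {"op": "drive_tool", "data": {"steps": [[2,0.4,-0.4,0,1],[3,0,0,0,1],[3,0,0,0,1],[2.5,0,0,0,1],[2,0,0,0,1],[1,0,0,0,1],[0,0,0,0,1],[0,0,0,0,1]]}}

```text
time: 22.2
eef_pos: [0.5779, -0.1597, 0.0996]
tcp_rot: [0.551, 0.444, -0.55, 0.444]
contact_force: [0.3, 0.4, 0.3]
opening: 1.0
```

```bash
python3 - <<'E'
from h import *
rem(.5765,-.162,.096,-.215)
E
```

```text
t 22.2 eef [ 0.5779 -0.1597  0.0996] F [0.3 0.4 0.3] op 1.0
left cm [ 0.36 -0.09  0.25] turn about tool x deg 0.08 jaw yaw -12.2 tilt [0. 0.] y [ 0.977 -0.212] z [-0.212 -0.977]
```

>>> {"op": "drive_tool", "data": {"steps": [[0.3,-0.1,0.2,0,1],[0,0,0,0,0.7],[0,0,0,0,0.4],[0,0,0,0,0.3],[0,0,0,0,0.3],[0,0,0,0,0.3],[0,0,0,0,0.3]], "force": 100}}

```text
time: 22.9
eef_pos: [0.5765, -0.1622, 0.0973]
tcp_rot: [0.551, 0.443, -0.551, 0.444]
contact_force: [-2.3, -0.3, 4.6]
opening: 0.574
```

```bash
python3 - <<'E'
from h import *
rem(.5765,-.162,.096,-.215)
E
```

```text
t 22.9 eef [ 0.5765 -0.1622  0.0973] F [-2.3 -0.3  4.6] op 0.574
left cm [ 0.13 -0.   -0.02] turn about tool x deg 0.03 jaw yaw -12.3 tilt [ 0.001 -0.001] y [ 0.977 -0.213] z [-0.213 -0.977]
```

>>> {"op": "drive_tool", "data": {"steps": [[-1,0,0,0,0.3],[-2,0,0,0,0.3],[-3,0,0,0,0.3],[-4,0,0,0,0.3],[-4,0,0,0,0.3],[-4,0,0,0,0.3],[-2,0,0,0,0.3],[0,0,0,0,0.3]]}}

```text
time: 23.7
eef_pos: [0.5778, -0.1626, 0.3009]
tcp_rot: [0.552, 0.441, -0.549, 0.446]
contact_force: [1.0, 0.2, -1.1]
opening: 0.573
```

```bash
python3 - <<'E'
from h import *
rem(.586,.229,.29,0.004)
E
```

```text
t 23.7 eef [ 0.5778 -0.1626  0.3009] F [ 1.   0.2 -1.1] op 0.573
left cm [  0.96  -7.54 -38.44] turn about tool x deg -12.52 jaw yaw -12.3 tilt [ 0.008 -0.003] y [ 0.977 -0.213] z [-0.213 -0.977]
```

>>> {"op": "drive_tool", "data": {"steps": [[0,-0.4,-2.4,0,0.3],[0,-0.8,-4.2,0,0.3],[0,-0.8,-4.2,0,0.3],[0,-0.9,-4.2,0,0.3],[0,-0.9,-4.2,0,0.3],[0,-0.9,-4.2,0,0.3],[0,-0.9,-4.2,0,0.3],[0,-0.8,-4.2,0,0.3],[0,-0.8,-4.2,0,0.3],[0,-0.4,-3.5,0,0.3]]}}

```text
time: 24.7
eef_pos: [0.5845, 0.2424, 0.2931]
tcp_rot: [-0.549, -0.445, 0.552, -0.443]
contact_force: [0.5, -0.8, -1.3]
opening: 0.572
```

>>> {"op": "drive_tool", "data": {"steps": [[0,0,0,-4.5,0.3],[0,0,0,-5,0.3],[0,0,0,-3,0.3],[2,0,0,0,0.3],[0,0,0,0,0.3],[0,0,0,0,0.3]]}}

```text
time: 25.3
eef_pos: [0.5849, 0.2399, 0.2736]
tcp_rot: [0.498, 0.502, -0.501, 0.5]
contact_force: [1.2, -0.3, -1.0]
opening: 0.571
```

```bash
python3 - <<'E'
from h import *
import pickle
rem(.586,.240,.2,0.004)
c=cam('scene'); pickle.dump(c,open('scene5.pkl','wb')); save(c,'p5.png',(345,90,465,250),3.75)
p=readout.get_state()['eef_pos']; k=lambda P:((proj(c,P)-[345,90]+.5)*3.75).round(0)
o=p-[0,.010,.0923]
for dx,dy in((.025,-.009),(.025,.009),(-.025,.009)): print(k(o+[dx,dy,0]))
E
```

```text
t 25.3 eef [0.5849 0.2399 0.2736] F [ 1.2 -0.3 -1. ] op 0.571
left cm [ 7.36  0.14 -0.01] turn about tool x deg -0.03 jaw yaw 0.2 tilt [-0.005 -0.001] y [1.    0.004] z [ 0.004 -1.   ]
[215. 373.]
[244. 381.]
[263. 337.]
```

View pics/p5.png

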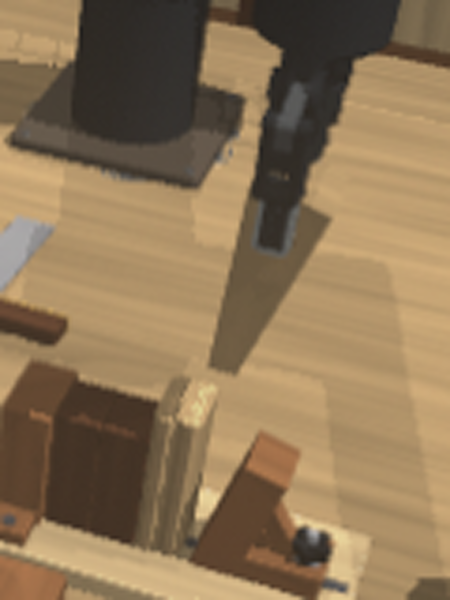

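The wedge hangs upright, its tip at display (210–240,370), about 2 mm nearer the packers than predicted. I shift 2 mm toward the tail and lower it in stages.

>>> {"op": "drive_tool", "data": {"steps": [[2,0.1,-0.2,0,0.3],[2,0,0,0,0.3],[1.5,0,0,0,0.3],[0.5,0,0,0,0.3],[0,0,0,0,0.3]], "force": 120}}

```text
time: 25.85
eef_pos: [0.5892, 0.2435, 0.2245]
tcp_rot: [0.502, 0.5, -0.497, 0.502]
contact_force: [-4.6, 1.3, 16.8]
opening: 0.567
```

>>> {"op": "drive_tool", "data": {"steps": [[1,0,0,0,0.3],[1,0,0,0,0.3],[0,0,0,0,0.3],[0,0,0,0,0.3]]}}

```text
time: 26.25
eef_pos: [0.5865, 0.2424, 0.1953]
tcp_rot: [0.499, 0.501, -0.499, 0.5]
contact_force: [0.7, 1.7, -1.4]
opening: 0.571
```

The force briefly reached 16.8 N as the tip passed the packer tops. I look before pressing on.

```bash
python3 - <<'E'
from h import *
import pickle
rem(.586,.240,.15,0.004)
c=cam('scene'); pickle.dump(c,open('scene6.pkl','wb')); d=pickle.load(open('scene4.pkl','rb'))
f=lambda q,b:cv2.resize(q['frame'][b[1]:b[3],b[0]:b[2],::-1],None,fx=5,fy=5,interpolation=cv2.INTER_CUBIC)
b=(345,140,425,250)
cv2.imwrite('pics/p6.png',np.hstack([f(d,b),f(c,b)]))
E
```

```text
t 26.25 eef [0.5865 0.2424 0.1953] F [ 0.7  1.7 -1.4] op 0.571
left cm [ 4.53 -0.04  0.25] turn about tool x deg -0.04 jaw yaw 0.2 tilt [-0.002  0.001] y [1.    0.003] z [ 0.003 -1.   ]
```

View pics/p6.png

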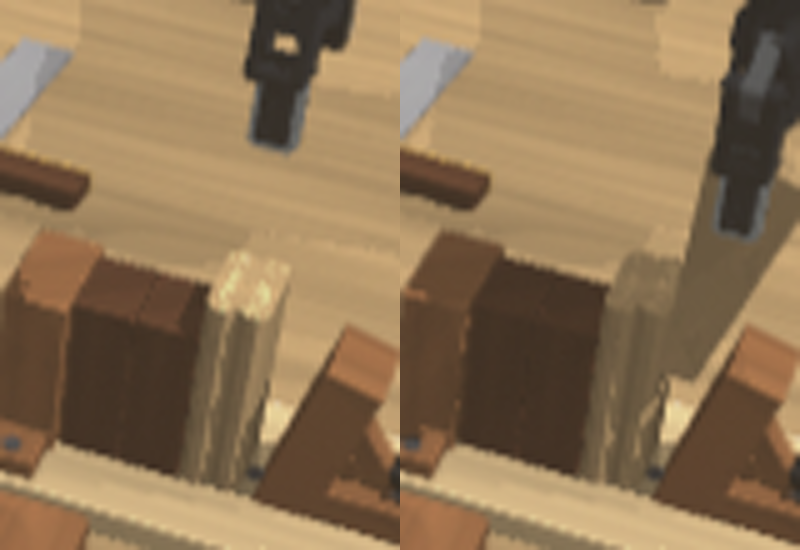

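Before/after views match: packers and halves have not moved, and the wedge tip has entered the gap at (690,380). I continue, easing toward the packers.

>>> {"op": "drive_tool", "data": {"steps": [[1,0,0.1,0,0.3],[1,0,0,0,0.3],[0.5,0,0,0,0.3],[0,0,0,0,0.3],[0,0,0,0,0.3]]}}

```text
time: 26.8
eef_pos: [0.5862, 0.2418, 0.1692]
tcp_rot: [0.499, 0.502, -0.499, 0.5]
contact_force: [1.3, 5.7, -5.3]
opening: 0.569
```

>>> {"op": "drive_tool", "data": {"steps": [[0.5,0,0.1,0,0.3],[0.5,0,0,0,0.3],[0,0,0,0,0.3],[0,0,0,0,0.3]]}}

```text
time: 27.2
eef_pos: [0.5872, 0.2416, 0.1611]
tcp_rot: [0.5, 0.501, -0.498, 0.5]
contact_force: [0.6, 6.3, -0.9]
opening: 0.574
```

>>> {"op": "drive_tool", "data": {"steps": [[0.2,0,-0.2,0,0.3],[0.3,0,0,0,0.3],[0,0,0,0,0.3],[0,0,0,0,0.3]]}}

```text
time: 27.6
eef_pos: [0.5871, 0.2422, 0.1561]
tcp_rot: [0.499, 0.501, -0.499, 0.501]
contact_force: [1.0, 3.8, -1.2]
opening: 0.572
```

>>> {"op": "drive_tool", "data": {"steps": [[0.3,0,0,0,0.3],[0.2,0,0,0,0.3],[0,0,0,0,0.3],[0,0,0,0,0.3]]}}

```text
time: 28.0
eef_pos: [0.5875, 0.2421, 0.1551]
tcp_rot: [0.5, 0.501, -0.499, 0.501]
contact_force: [-4.3, 1.2, 12.6]
opening: 0.571
```

It is going tight with the tip about 45 above the base, within the expected 32–47. I increase the push.

>>> {"op": "drive_tool", "data": {"steps": [[0.3,0,0,0,0.2],[0.2,0,0,0,0.2],[0,0,0,0,0.2],[0,0,0,0,0.2]]}}

```text
time: 28.4
eef_pos: [0.588, 0.242, 0.1544]
tcp_rot: [0.5, 0.5, -0.499, 0.501]
contact_force: [-10.1, -0.7, 25.4]
opening: 0.568
```

>>> {"op": "drive_tool", "data": {"steps": [[0.3,0,0,0,0.2],[0,0,0,0,0.2],[0,0,0,0,0.2]]}}

```text
time: 28.7
eef_pos: [0.5884, 0.2419, 0.1539]
tcp_rot: [0.5, 0.5, -0.499, 0.501]
contact_force: [-12.7, -3.4, 33.3]
opening: 0.575
```

>>> {"op": "drive_tool", "data": {"steps": [[0.1,-0.2,0,0,0.2],[0.1,-0.2,0,0,0.2],[0,0,0,0,0.2],[0,0,0,0,0.2]]}}

```text
time: 29.1
eef_pos: [0.5879, 0.2418, 0.1535]
tcp_rot: [0.503, 0.497, -0.497, 0.503]
contact_force: [-7.6, -3.6, 33.6]
opening: 0.574
```

>>> {"op": "drive_tool", "data": {"steps": [[0.2,-0.1,0,0,0.2],[0.2,-0.1,0,0,0.2],[0,0,0,0,0.2],[0,0,0,0,0.2]]}}

```text
time: 29.5
eef_pos: [0.5877, 0.2417, 0.1531]
tcp_rot: [0.504, 0.496, -0.496, 0.504]
contact_force: [-8.3, -6.6, 42.4]
opening: 0.569
```

>>> {"op": "drive_tool", "data": {"steps": [[0.2,0,0,0,0.2],[0.2,0,0,0,0.2],[0,0,0,0,0.2],[0,0,0,0,0.2],[0,0,0,0,0.2],[0,0,0,0,0.2],[0,0,0,0,0.2],[0,0,0,0,0.2]]}}

```text
time: 30.3
eef_pos: [0.5878, 0.2417, 0.153]
tcp_rot: [0.504, 0.496, -0.496, 0.504]
contact_force: [-15.0, -8.5, 55.6]
opening: 0.572
```

```bash
python3 - <<'E'
from h import *
import pickle
rem(.586,.242,.153,0.004)
c=cam('scene'); d=pickle.load(open('scene6.pkl','rb')); pickle.dump(c,open('scene7.pkl','wb'))
g=lambda q:cv2.cvtColor(q['frame'],cv2.COLOR_RGB2GRAY)[185:235,340:382].astype(np.float32)
print('press shift px vs before wedge',cv2.phaseCorrelate(g(d),g(c)),'max diff',np.abs(g(d)-g(c)).max())
for q in(pickle.load(open('scene0.pkl','rb')),d,c): print(g(q)[25,20:42].astype(int))
rem(.586,.242,.153,0.004)
E
```

```text
t 30.3 eef [0.5878 0.2417 0.153 ] F [-15.   -8.5  55.6] op 0.572
left cm [ 0.   -0.18 -0.03] turn about tool x deg -0.21 jaw yaw 0.0 tilt [0.015 0.001] y [1. 0.] z [ 0. -1.]
press shift px vs before wedge ((0.523516852573259, 0.45368976703308306), 0.7992635616726346) max diff 73.0
[55 55 56 56 55 55 55 55 54 54 56 52 55 54 54 55 56 55 55 55 54 54]
[53 53 54 55 54 53 53 53 52 54 54 53 53 53 53 54 55 52 53 53 52 52]
[54 53 54 54 55 53 52 52 53 52 51 53 53 53 53 54 55 52 53 53 52 53]
t 30.35 eef [0.5878 0.2418 0.1531] F [-15.7  -7.6  55.8] op 0.566
left cm [ 0.   -0.18 -0.02] turn about tool x deg -0.21 jaw yaw 0.0 tilt [0.015 0.001] y [1. 0.] z [ 0. -1.]
```

```bash
python3 - <<'E'
from h import *
import pickle
def edge(q,col,r0,r1):
    G=cv2.GaussianBlur(cv2.cvtColor(q['frame'],cv2.COLOR_RGB2GRAY),(0,0),.8).astype(float)
    d=np.abs(np.diff(G[r0:r1,col])); i=d.argmax(); w=d[max(i-1,0):i+2]; return round(r0+max(i-1,0)+.5+(w@np.arange(len(w)))/w.sum(),2)
for n in(4,6,7):
    q=pickle.load(open(f'scene{n}.pkl','rb'))
    print(n,'bottom edges half_a',[edge(q,c,222,238) for c in(360,363,366)],'half_b',[edge(q,c,222,240) for c in(371,374,377,380)],'tops',[edge(q,c,186,203) for c in(366,369,373,377,381)])
E
```

```text
4 bottom edges half_a [np.float64(229.43), np.float64(230.29), np.float64(230.75)] half_b [np.float64(232.55), np.float64(233.47), np.float64(234.47), np.float64(235.33)] tops [np.float64(191.33), np.float64(191.75), np.float64(192.73), np.float64(194.3), np.float64(195.29)]
6 bottom edges half_a [np.float64(229.44), np.float64(230.29), np.float64(230.73)] half_b [np.float64(232.55), np.float64(233.47), np.float64(234.45), np.float64(235.35)] tops [np.float64(191.33), np.float64(191.75), np.float64(192.76), np.float64(194.32), np.float64(195.3)]
7 bottom edges half_a [np.float64(231.5), np.float64(232.54), np.float64(231.52)] half_b [np.float64(232.57), np.float64(233.46), np.float64(234.45), np.float64(235.38)] tops [np.float64(191.33), np.float64(191.69), np.float64(192.75), np.float64(194.31), np.float64(195.31)]
```

```bash
python3 - <<'E'
from h import *
import pickle
for n in(6,7):
    q=pickle.load(open(f'scene{n}.pkl','rb'))['frame']
    for c in(360,366): print(n,c,[tuple(int(v) for v in p) for p in q[225:237,c]])
E
```

```text
6 360 [(67, 50, 37), (67, 50, 36), (67, 50, 37), (68, 51, 37), (94, 76, 56), (173, 147, 109), (197, 169, 125), (192, 165, 123), (193, 165, 123), (196, 168, 125), (200, 172, 127), (207, 178, 131)]
6 366 [(68, 51, 37), (68, 50, 37), (68, 51, 37), (68, 51, 38), (69, 52, 39), (69, 51, 37), (143, 120, 89), (189, 162, 120), (196, 169, 125), (191, 164, 121), (193, 165, 122), (202, 173, 128)]
7 360 [(67, 50, 36), (67, 51, 38), (66, 51, 36), (66, 50, 37), (74, 59, 43), (105, 89, 67), (116, 100, 75), (167, 144, 107), (194, 166, 124), (198, 170, 126), (201, 173, 128), (208, 178, 131)]
7 366 [(67, 50, 37), (67, 51, 37), (66, 50, 37), (67, 50, 37), (67, 50, 37), (67, 50, 37), (94, 78, 58), (167, 144, 107), (194, 167, 124), (192, 165, 122), (194, 166, 123), (204, 174, 129)]
```

The wood edge still ends at the same row (229.5). The new values (105–116) are the base in shadow, so nothing shifted. The wedge is tight, steady at 55 N with the tip not moving. I hand in.

```bash
python3 -c "
from plant import sign_off; print(sign_off())"
```

```text
the job is handed in; nothing more can be done
None
```

The job is handed in. The joint is closed under pressure, and the arm is still gripping the wedge and holding it down. `sign_off()` gave no verdict.

- **Packers:** I measured a slack of about 42, so two packers were needed. I took the ones at rack y = -8 and y = -48. Both stand upright on the base, and the third packer and the blue and purple look-alikes were left alone.
- **Closing the gap:** I slid the second packer gently toward the head until it stopped firmly at y = .2097. Fully closed parts should stop at about .2095.
- **Wedge:** it went in thin end first and went tight with its tip about 43–45 above the base. The expected range was 32–47.

**Last checks:** at time 30.3 s the downward push was steady at about 56 N with z unchanged, and the grip force was set to 120 N. The camera edges of the halves' tops and of half_b's lower edge had not moved.

**What disagreed:**
- The wedge tip briefly touched a packer top on the way in (17 N). A before-and-after picture showed nothing had moved.
- The automatic check on half_a's lower edge showed a 2-pixel shift. The pixel colours showed it was a shadow falling on the base.
- A sideways force of about 15 N remains at the wrist, along x.
- All 12 pictures were used before the final push, so the tight state was checked only by force and pixel measurements.

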